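# Uncover the carved seal and bring the contact microscope onto it

## Robot

A 6-joint arm with a two-finger parallel gripper is mounted at the origin on the work surface. World frame = base frame: x ahead of the robot, y to its left, z up, the work surface at z = 0. Lengths are in m, angles in rad, forces in N, time in s.
With the tool pointing down it reaches from about 0.3 to 0.775 m from the base axis. Payload 14.6 kg.
Tool frame: the origin (TCP) lies midway between the tips of the shut fingers; the grasp point (between the pads) lies 19 mm behind it; z points along the fingers, y is the line along which they close (so a half turn about z gives the same grasp; the last joint's range is limited). The gripper opens to 94 mm and grips with 3 to 60 N. Pads are 16 mm wide; open, the fingers measure 119 mm over their backs; the gripper's body (75 mm by 177 mm) begins 78 mm behind the grasp point.
Start: joints at [-1.349, 0.3, 1.521, -0, 1.321, -0.067], TCP at [0.157, -0.527, 0.205] pointing down, gripper open.
Joint ranges: [-3.03, 3.03], [-0.79, 2.21], [0.23, 2.52], [-1.04, 4.18], [0, 3.07], [-2.55, 2.55]. Speed limits (rad/s): [2.22, 2.22, 2.57, 3.14, 3.14, 3.14].

## Interface

Orientations are given as a rotation vector (axis times angle).
In Python, from bench import bot gives the robot as it stands.
- The arm moves only by the tool jog_arm, never from a script. Its argument "deltas" is a list that holds one entry, the list of rows, each a list of 7 numbers: the turn, a rotation vector about the tool's x, y, z each as a share of 360 degrees, from -1 to 1, then the shift along the tool's x, y, z each as a share of 50 mm, from -1 to 1, then the opening, from -1 (shut) to 1 (fully open). A call has exactly 8 rows; each row shifts and turns the commanded pose from where the row before left it, along the tool's axes as they then stand; what a row does not reach is not made up. A row lasts 1/12 s, in which the tool goes at most 41.7 mm and 7.16 degrees, less where a joint would pass 70% of its speed; a pose out of reach is approached as far as the arm can. A call with a number of a shift or a turn outside -1 to 1 is refused whole. A call with a gripper value outside its range is refused whole. The fingers move at their own pace and stop on an object; the grip force is fixed at half the most. Time passes only in rows, so rows that do not move let the fingers close, or fill a call up. It gives the time, the measured TCP pose, the force, the opening and the grip force at its end, in the units of the state.
- bot.get_obs(): the state, without advancing time (a new reading comes with each control period).
- bot.read_camera(name): name is "scene" or "top" or "wrist"; returns the picture (400x640x3 uint8, blue, green, red); there is no depth.
- bot.camera_model(name): a dict with "fx", "fy", "cx", "cy" (pixels), "dist" ([k1, k2, p1, p2, k3] as OpenCV has them; the pictures are not rectified), "position" and "attitude" of the camera in the world. Camera axes: x right, y up, looking along -z (the intrinsics and any distortion apply to the point x, -y, -z); pixel columns grow to the right and rows downward; lengths in m; the calibration is good to about 2 mm. A picture is of the moment at which its call begins: read the wrist's pose just before it. camera_model takes no time and is no camera call; for the wrist camera it gives the pose at the moment of the call.
- bot.job_done(): hands the job in; it is judged then, once.
Trained networks look in the newest picture that a camera, given by its name, has taken for a name from the list of things; names that differ only in an ending like _2 or _b are one class to them, and where a whole thing is asked for, a point or a joint stands for the part that bears it (a point fixed in the world has none). Each returns a list of dicts, best first, with "confidence" (0 to 1); they miss things now and then, are a little off and sometimes report something else, mostly with a low value. They report only what shows in the picture. A call takes as long as a camera call. They do not tell look-alikes from the thing itself.
- bot.find_in(camera, thing): "location" ([x, y, z] in m, in world coordinates, good to about 4 mm: the middle of the surface that is visible of it).
- bot.outline_of(camera, thing): "pixels" (400x640 bool, what is visible of it).
- bot.pinpoint(camera, thing): "location" ([x, y, z] in m, in world coordinates, good to about 4 mm: a listed point, or the origin of a listed thing).
The state is a dict: "time_s": time; "joint_positions": joint angles; "joint_velocities": joint speeds; "effort": joint torques, N m; "ee_pos": TCP position; "eef_rot": TCP orientation; "force": force on the tool from outside, world axes, zero at the start; "wrist_torque": the same for the moment, N m; "grip_width": finger opening in m; "grip_force": force on a finger pad.
Only numpy, scipy, OpenCV 4.12 (cv2) and the standard library are available. Lean on these libraries where they do the work, as an engineer would, in place of code of your own. Each camera call takes 0.05 s, during which the arm holds its last target. There are 200 camera calls.

## Task

Take the cap off the carved seal and set it down upright in its round wooden dish, without letting it fall in. Then swing the microscope arm round until the microscope is centred over the seal, and lower it until its sprung nose rests lightly on the carved face and stays there when you let go; never press it hard. Leave the other things on the desk where they are.

Things in the scene. Friction and masses are not known exactly. Their poses are not given: they have to be found in the camera images.
- lift: Black collar, 42 mm across, sliding on an upright column (22 mm thick, top at 270 mm; steel foot 120 mm across, 18 mm high). It carries the swinging arm with the microscope. Origin: on the column's axis, which is the arm's hinge, at the arm's underside. It starts at 192 to 212 mm, slides down to 87 mm and stays where left: about 3 N to push down, 9 N to raise.
- swing (a joint): Swing of the arm about the column, rad. A level aluminium bar; the microscope's axis is 200 mm from the column's. 0: it points along the column's front (-x axis); growing: clockwise from above. Limits -0.6 to 1.7, starts aside at 0.85 to 1.35. Light friction: stays where left.
- scope_grip (a point): On the microscope's axis, halfway up its steel top knob (28 mm across, 42 mm high), to grasp from above. Below it: black barrel (42 mm across, 80 mm high) in the arm's ring, then a grey nose with a rubber rim 24 mm across, its flat lower end 116 mm below this point. The nose is sprung: 0.5 N at first touch, about 4 N when fully in (7 mm), then rigid.
- stand: Fixed seal holder: dark wooden disc 96 mm across, 16 mm high, with a steel collar 56 mm across up to 28 mm; in it, upright on the z axis, the light wooden seal, 44 mm across, flat carved top. Its face is 45 to 69 mm above the desk: it differs each time and is not reported. Origin: centre of the underside, on the desk, 200 mm (give or take 5) from the column.
- cap: Loose grey plastic cap, 90 g: an upside-down cup 70 mm across, 60 mm high (inside 62 mm across, 56 mm deep) with a knob 26 mm across and 32 mm high on top. It starts over the seal, standing on the holder's wooden disc. Origin: centre of its lower rim; z up through the knob.
- dish: Round shallow wooden dish for the cap, fixed: 104 mm across, rim 14 mm high, inside 92 mm across or a little more, inner floor 5 mm above the desk. Origin: centre of its underside.
- jar: Bystander: open round steel jar, 84 mm across, 55 mm high. Origin: centre of its underside.
- block: Bystander: half-carved block of light wood, 75 x 110 x 57 mm. Origin: centre of its underside.
- gouge: Bystander: gouge with wooden handle lying on the desk, 170 mm long, 24 mm thick, along its x axis. Origin: under its middle.
- knife: Bystander: shorter gouge with wooden handle lying on the desk, 150 mm long, 24 mm thick, along its x axis. Origin: under its middle.
- sander: Bystander: cork sanding block, 100 x 60 x 32 mm. Origin: centre of its underside.
- mouse: Bystander: black computer mouse, 105 x 60 x 31 mm. Origin: centre of its underside.
There are look-alikes about, which are no part of the job. Leave any turquoise look-alike of the cap alone.

How it is judged:
By the outcome, as a careful person would: the job done as asked, in the order asked, and still so for the second after the job is handed in, with the robot touching nothing.
It also fails if it takes over 64 s, if anything falls off the work surface, if the arm or the gripper's body presses on something with over 40 N, if the wrist force passes 120 N, or if a joint passes its speed limit or range.

## Working session

There is one attempt and no reset: what is moved stays moved. The work goes in short steps, Python scripts to look and compute and a tool call to move; the robot and the scene stay as the last step left them, time stands still between calls to the robot, and variables do not carry over. Pictures are saved under pics/ and viewed, at most 10 in all, crops included, and the job is handed in when it is done.

Besides the shell and the picture viewer there is one more tool, called as name(argument=value, ...), one argument or row to a line, values as JSON. jog_arm: Moves the arm, as the interface text tells. Its arguments: {"type":"object","properties":{"deltas":{"type":"array","items":{"type":"array","items":{"type":"array","items":{"type":"number"}}}}},"required":["deltas"]}

```bash
ls; mkdir -p pics
python3 - <<'E'
from bench import bot
import cv2,numpy as np
o=bot.get_obs(); print({k:np.round(v,3).tolist() for k,v in o.items()})
ims=[]
for c in("scene","top"):
    im=bot.read_camera(c); cv2.imwrite(f"pics/{c}0.png",im)
    for t in("cap","dish","stand","lift","scope_grip","jar"):
        print(c,t,[(np.round(d["location"],3).tolist(),round(d["confidence"],2)) for d in bot.pinpoint(c,t)])
    m=bot.camera_model(c); print({k:np.round(v,3).tolist() for k,v in m.items()})
E
```

```text
pics
{'time_s': 0.0, 'joint_positions': [-1.349, 0.3, 1.522, -0.0, 1.321, -0.067], 'joint_velocities': [0.001, 0.001, -0.0, 0.0, 0.001, 0.001], 'effort': [-0.001, -53.18, -35.274, 0.071, 0.024, -0.0], 'ee_pos': [0.157, -0.527, 0.205], 'eef_rot': [-3.108, -0.452, 0.0], 'force': [-0.691, 0.229, -0.077], 'wrist_torque': [0.02, -0.012, -0.036], 'grip_force': 0.0, 'grip_width': 0.094}
scene cap [([0.464, 0.046, 0.018], 0.66), ([0.331, 0.076, 0.001], 0.56)]
scene dish [([0.54, 0.318, 0.002], 0.6)]
scene stand [([0.466, 0.042, -0.001], 0.61)]
scene lift [([0.651, -0.027, 0.209], 0.97), ([0.661, 0.176, 0.264], 0.37), ([0.362, 0.234, -0.0], 0.27), ([0.464, 0.046, 0.02], 0.16)]
scene scope_grip [([0.662, 0.175, 0.263], 0.8)]
scene jar [([0.503, -0.321, 0.003], 0.83)]
{'fx': 454.913, 'fy': 454.913, 'cx': 315.065, 'cy': 199.804, 'dist': [-0.131, 0.0, 0.0, 0.0, 0.0], 'position': [1.134, 0.807, 0.929], 'attitude': [0.373, 1.158, 2.315]}
top cap [([0.334, 0.085, -0.0], 0.78), ([0.46, 0.038, 0.013], 0.56)]
top dish []
top stand [([0.466, 0.035, 0.002], 0.68)]
top lift [([0.648, -0.025, 0.211], 0.62), ([0.67, 0.179, 0.264], 0.27)]
top scope_grip [([0.662, 0.178, 0.27], 0.6)]
top jar [([0.509, -0.319, -0.003], 0.6)]
{'fx': 477.334, 'fy': 477.334, 'cx': 325.999, 'cy': 199.1, 'dist': [-0.06, 0.0, 0.0, 0.0, 0.0], 'position': [0.456, -0.017, 1.299], 'attitude': [0.091, -0.055, -1.6]}
```

View pics/scene0.png

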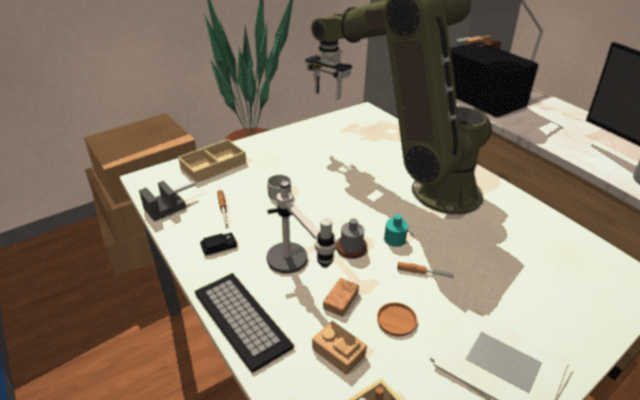

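View pics/top0.png

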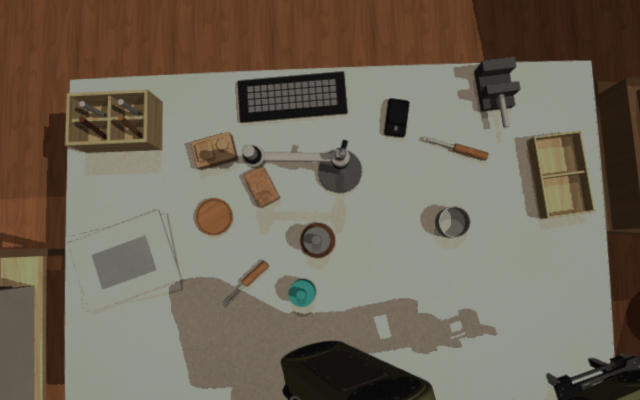

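Scene: the grey cap is at (352,236) and the turquoise look-alike at (397,230). The dish is at (398,319) and the scope knob at (326,228). Top: the grey cap is at (317,240), turquoise at (301,292), the dish at (214,217), the scope at (252,155) and the column at (340,157).
What could be taken for the cap: the grey one, top (317,240), and the turquoise one, top (301,292). The description says grey, over the holder, so I choose that one. The jar at (453,222) also looks slightly similar.

```bash
cat > h.py <<'E'
from bench import bot
import cv2,numpy as np
from scipy.spatial.transform import Rotation as Ro
def cam(c):
    m=bot.camera_model(c); K=np.array([[m["fx"],0,m["cx"]],[0,m["fy"],m["cy"]],[0,0,1]])
    return K,np.array(m["dist"]),np.array(m["position"]),Ro.from_rotvec(m["attitude"])
def ray(M,px):
    K,d,p,R=M; u=cv2.undistortPoints(np.array(px,float).reshape(-1,1,2),K,d)[:,0]
    return p,R.apply(np.c_[u[:,0],-u[:,1],-np.ones(len(u))])
def atz(M,px,z):
    p,v=ray(M,px); return p+v*((z-p[2])/v[:,2])[:,None]
def proj(M,X):
    K,d,p,R=M; q=R.inv().apply(np.atleast_2d(X)-p)*[1,-1,-1]
    return cv2.projectPoints(q,np.zeros(3),np.zeros(3),K,d)[0][:,0]
def circ(x,y,z,r): 
    a=np.linspace(0,2*np.pi,40); return np.c_[x+r*np.cos(a),y+r*np.sin(a),0*a+z]
def fitc(xy):
    A=np.c_[2*xy,np.ones(len(xy))]; s=np.linalg.lstsq(A,(xy**2).sum(1),rcond=None)[0]
    return s[:2],np.sqrt(s[2]+s[:2]@s[:2])
def go(pos,yaw=None):
    """tool-frame: shift in shares of 50mm, turn share about z, for TCP target; yaw = world angle (deg) of tool x"""
    o=bot.get_obs(); R=Ro.from_rotvec(o["eef_rot"]); d=R.inv().apply(np.array(pos)-o["ee_pos"])/.05
    x=R.apply([1,0,0]); cur=np.degrees(np.arctan2(x[1],x[0]))
    print("pos",np.round(o["ee_pos"],4),"yaw",round(cur,2),"zax",np.round(R.apply([0,0,1]),3),"shift",np.round(d,3),"turn_z",None if yaw is None else round(-((yaw-cur+90)%180-90)/360,4))
E
python3 - <<'E'
from h import *
T=cam("top");S=cam("scene")
it=bot.read_camera("top"); isc=bot.read_camera("scene")
for c,M in(("top",T),("scene",S)):
  for t,z in(("dish",.014),("cap",.1),("stand",.016)):
    for d in bot.outline_of(c,t):
        m=d["pixels"].astype(np.uint8); k=max(cv2.findContours(m,0,1)[0],key=cv2.contourArea)[:,0]
        h=cv2.convexHull(k)[:,0]; cc,r=fitc(atz(M,h,z)[:,:2]); print(c,t,round(d["confidence"],2),k.mean(0).round(),m.sum(),cc.round(4),r.round(4))
def crop(im,M,cx,cy):
    big=cv2.resize(im,None,fx=6,fy=6,interpolation=cv2.INTER_CUBIC)
    for X,col in((circ(.464,.039,.016,.048),(0,0,255)),(circ(.464,.039,.108,.013),(0,255,0)),(circ(.54,.318,.014,.052),(0,0,255)),(circ(.65,-.026,.018,.06),(255,0,0)),(circ(.65,-.026,.27,.011),(0,255,0)),(circ(.662,.177,.285,.014),(0,255,255))):
        cv2.polylines(big,[((proj(M,X)+.5)*6).astype(int)],True,col,1)
    return big[cy*6-290:cy*6+290,cx*6-395:cx*6+395]
cv2.imwrite("pics/a.png",crop(it,T,287,195)); cv2.imwrite("pics/b.png",crop(isc,S,345,260))
E
```

```text
top cap 0.63 [316. 240.] 558 [0.4661 0.0361] 0.0331
top cap 0.58 [302. 292.] 637 [0.3377 0.0752] 0.035
top stand 0.94 [318. 241.] 468 [0.4656 0.0374] 0.0475
top stand 0.39 [316. 240.] 516 [0.4666 0.0401] 0.0341
scene dish 0.58 [396. 319.] 1058 [0.5426 0.3234] 0.0525
scene dish 0.2 [280. 185.] 403 [ 0.4968 -0.3435] 0.0678
scene cap 0.86 [395. 231.] 624 [0.3911 0.1305] 0.0579
scene cap 0.68 [222. 206.] 188 [ 0.744  -0.2336] 0.0671
scene cap 0.58 [352. 235.] 637 [0.5049 0.0792] 0.0594
scene stand 0.85 [348. 251.] 199 [0.4776 0.0487] 0.0452
```

View pics/a.png

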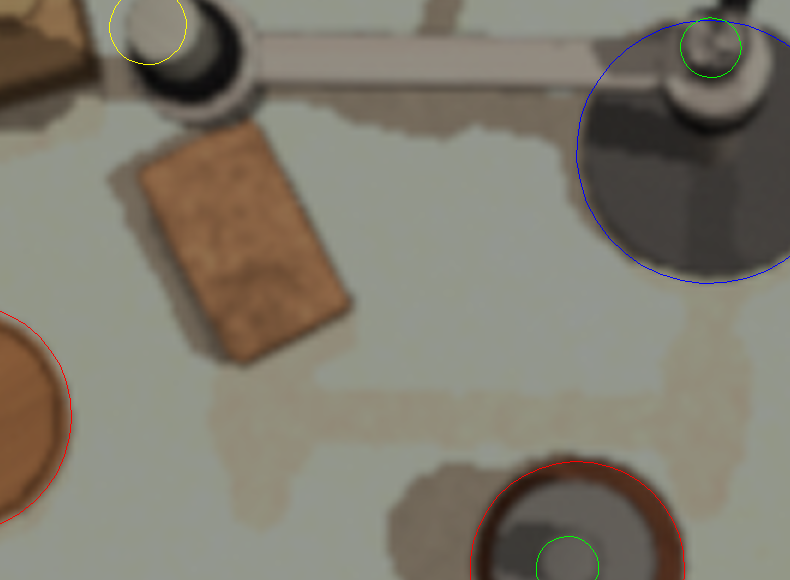

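View pics/b.png

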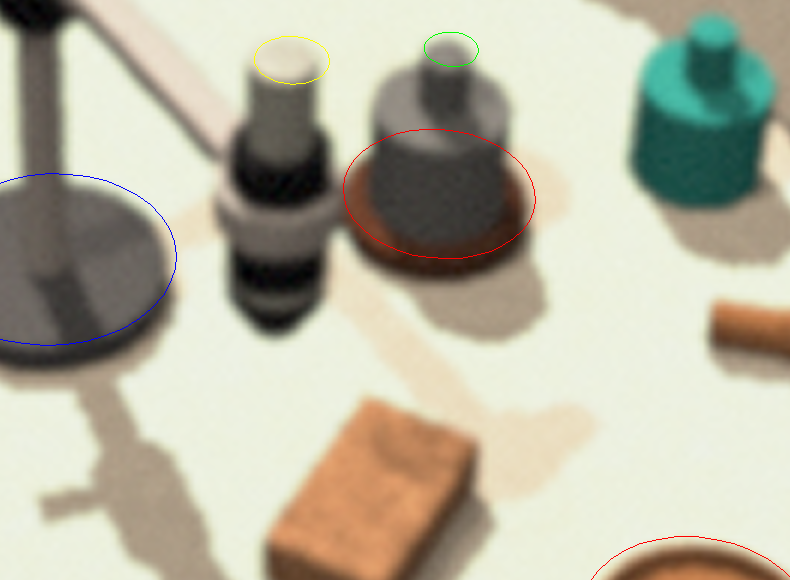

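The close crop confirms it: the grey cap stands on the brown holder disc, with its knob at crop (570,570) in the top view and (450,55) in the scene view. The turquoise one stands on the desk. The dish centre is at about (0.542, 0.322) and the stand at about (0.466, 0.038).

jog_arm(
  deltas=[
    [[0,0,0,0.57,-0.57,0,1],[0,0,0,0.57,-0.57,0,1],[0,0,0,0.57,-0.57,0,1],[0,0,0,0.57,-0.57,0,1],[0,0,0,0.57,-0.57,0,1],[0,0,0,0.57,-0.57,0,1],[0,0,0,0.57,-0.57,0,1],[0,0,0,0.57,-0.57,0,1]],
  ],
)

```text
time_s: 1.77
ee_pos: [0.3107, -0.242, 0.2057]
eef_rot: [3.108, 0.451, 0.001]
force: [0.9, 0.0, 0.1]
grip_width: 0.094
grip_force: 0.0
```

jog_arm(
  deltas=[
    [[0,0,0,0.57,-0.57,0,1],[0,0,0,0.57,-0.57,0,1],[0,0,0,0.57,-0.57,0,1],[0,0,0,0.57,-0.57,0,1],[0,0,0,0.57,-0.57,0,1],[0,0,0,0.57,-0.57,0,1],[0,0,0,0.57,-0.57,0,1],[0,0,0,0.57,-0.57,0,1]],
  ],
)

```text
time_s: 2.43
ee_pos: [0.4645, 0.0419, 0.2057]
eef_rot: [3.109, 0.452, 0.001]
force: [0.6, -0.4, 0.6]
grip_width: 0.0939
grip_force: 0.0
```

Run:
```python
from h import *
go([.466,.038,.18],16.5)
T=cam("wrist");im=bot.read_camera("wrist");cv2.imwrite("pics/w.png",im)
for t in("cap","stand","dish"):
    print(t,[(np.round(d["location"],3).tolist(),round(d["confidence"],2)) for d in bot.pinpoint("wrist",t)])
S=cam("scene")
```

```text
pos [0.4645 0.0419 0.2057] yaw 16.56 zax [ 0.001 -0.    -1.   ] shift [0.007 0.084 0.514] turn_z 0.0002
cap [([0.464, 0.038, 0.02], 0.77), ([0.333, 0.076, -0.0], 0.58)]
stand []
dish [([0.539, 0.322, 0.002], 0.69)]
```

jog_arm(
  deltas=[
    [[0,0,0,0,0.08,0.31,1],[0,0,0,0,0,0.31,1],[0,0,0,0,0,0.31,1],[0,0,0,0,0,0.31,1],[0,0,0,0,0,0.31,1],[0,0,0,0,0,0.31,1],[0,0,0,0,0,0.31,1],[0,0,0,0,0,0.31,1]],
  ],
)

```text
time_s: 3.3
ee_pos: [0.4647, 0.0345, 0.081]
eef_rot: [3.109, 0.449, 0.001]
force: [0.5, -0.1, 0.5]
grip_width: 0.094
grip_force: 0.0
```

jog_arm(
  deltas=[
    [[0,0,0,0,0,0,-1],[0,0,0,0,0,0,-1],[0,0,0,0,0,0,-1],[0,0,0,0,0,0,-1],[0,0,0,0,0,0,-1],[0,0,0,0,0,0,-1],[0,0,0,0,0,0,-1],[0,0,0,0,0,0,-1]],
  ],
)

```text
time_s: 3.97
ee_pos: [0.4651, 0.036, 0.0817]
eef_rot: [3.109, 0.452, 0.001]
force: [0.0, 0.3, 0.7]
grip_width: 0.0441
grip_force: 0.0
```

jog_arm(
  deltas=[
    [[0,0,0,0,0,0,-1],[0,0,0,0,0,0,-1],[0,0,0,0,0,0,-1],[0,0,0,0,0,0,-1],[0,0,0,0,0,0,-1],[0,0,0,0,0,0,-1],[0,0,0,0,0,0,-1],[0,0,0,0,0,0,-1]],
  ],
)

```text
time_s: 4.63
ee_pos: [0.465, 0.0359, 0.0814]
eef_rot: [3.109, 0.452, -0.0]
force: [-0.7, 0.1, -1.5]
grip_width: 0.0255
grip_force: 29.9
```

jog_arm(
  deltas=[
    [[0,0,0,0,0,-0.1,-1],[0,0,0,0,0,-0.2,-1],[0,0,0,0,0,-0.3,-1],[0,0,0,0,0,-0.3,-1],[0,0,0,0,0,-0.3,-1],[0,0,0,0,0,-0.3,-1],[0,0,0,0,0,-0.3,-1],[0,0,0,0,0,-0.2,-1]],
  ],
)

```text
time_s: 5.3
ee_pos: [0.4654, 0.0359, 0.1838]
eef_rot: [3.109, 0.452, 0.004]
force: [-0.7, 0.8, -0.6]
grip_width: 0.0253
grip_force: 29.9
```

Run:
```python
from h import *
o=bot.get_obs();print(o["grip_width"],o["grip_force"],o["force"])
go([.541,.322,.182])
T=cam("top");im=bot.read_camera("top")
# dish by colour/edges in the top view
r=im[185:250,185:245].astype(int); m=((r[...,2]-r[...,0])>35).astype(np.uint8)
k=max(cv2.findContours(m,0,1)[0],key=cv2.contourArea)
print("dish top",fitc(atz(T,cv2.convexHull(k)[:,0]+[185,185],.014)[:,:2]))
bot.read_camera("scene")
for t in("cap","dish"):print(t,[(np.round(d["location"],3).tolist(),round(d["confidence"],2)) for d in bot.pinpoint("scene",t)])
```

```text
0.0252902709853527 29.86798882484436 [-0.74017875  0.79021343 -0.55027988]
pos [0.4654 0.0359 0.1838] yaw 16.55 zax [ 0.002 -0.    -1.   ] shift [ 3.079 -5.054  0.039] turn_z None
dish top (array([0.5388732 , 0.31935019]), np.float64(0.05097259395613837))
cap [([0.468, 0.042, 0.126], 0.79), ([0.33, 0.08, -0.004], 0.58)]
dish [([0.541, 0.319, 0.001], 0.65)]
```

jog_arm(
  deltas=[
    [[0,0,0,0.2,-0.32,0,-1],[0,0,0,0.4,-0.66,0,-1],[0,0,0,0.45,-0.7,0,-1],[0,0,0,0.45,-0.7,0,-1],[0,0,0,0.45,-0.7,0,-1],[0,0,0,0.45,-0.7,0,-1],[0,0,0,0.4,-0.7,0,-1],[0,0,0,0.25,-0.54,0,-1]],
  ],
)

```text
time_s: 6.17
ee_pos: [0.5395, 0.3227, 0.1797]
eef_rot: [3.108, 0.454, -0.003]
force: [0.5, 0.0, -1.2]
grip_width: 0.0256
grip_force: 29.9
```

jog_arm(
  deltas=[
    [[0,0,0,0,0,0,-1],[0,0,0,0,0,0.25,-1],[0,0,0,0,0,0.3,-1],[0,0,0,0,0,0.3,-1],[0,0,0,0,0,0.3,-1],[0,0,0,0,0,0.25,-1],[0,0,0,0,0,0,-1],[0,0,0,0,0,0,-1]],
  ],
)

```text
time_s: 6.83
ee_pos: [0.5395, 0.3191, 0.1107]
eef_rot: [3.108, 0.451, -0.002]
force: [0.6, -0.1, -0.5]
grip_width: 0.0256
grip_force: 29.9
```

Run:
```python
from h import *
go([.540,.320,.0705],16.5)
o=bot.get_obs();print(o["grip_width"],o["force"])
S=cam("scene");im=bot.read_camera("scene")
p=o["ee_pos"]; zr=p[2]-.0654
big=cv2.resize(im,None,fx=6,fy=6,interpolation=cv2.INTER_CUBIC)
for X,c in((circ(p[0],p[1],zr,.035),(0,255,0)),(circ(.54,.32,.014,.052),(0,0,255))): cv2.polylines(big,[((proj(S,X)+.5)*6).astype(int)],True,c,1)
cv2.imwrite("pics/c.png",big[1600:2100,2050:2700])
```

```text
pos [0.5395 0.3191 0.1107] yaw 16.5 zax [-0.001 -0.001 -1.   ] shift [ 0.016 -0.014  0.803] turn_z 0.0
0.02557994098435761 [ 0.57175511 -0.14537112 -0.54264065]
```

View pics/c.png

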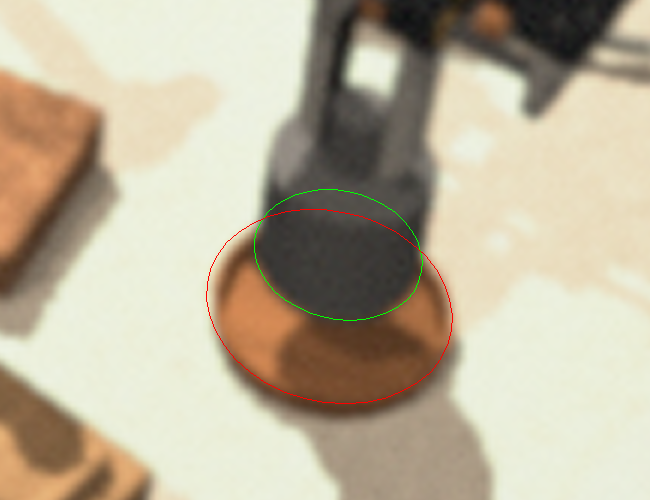

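The cap, upright in the gripper, hangs centred over the dish to within a few mm: rim at (345,255), dish at (332,308) in the crop. I lower it.

jog_arm(
  deltas=[
    [[0,0,0,0,0,0.15,-1],[0,0,0,0,0,0.2,-1],[0,0,0,0,0,0.2,-1],[0,0,0,0,0,0.13,-1],[0,0,0,0,0,0.06,-1],[0,0,0,0,0,0.03,-1],[0,0,0,0,0,0,-1],[0,0,0,0,0,0,-1]],
  ],
)

```text
time_s: 7.55
ee_pos: [0.5399, 0.3201, 0.0732]
eef_rot: [-3.109, -0.452, -0.001]
force: [-0.1, -1.1, -0.4]
grip_width: 0.0257
grip_force: 29.9
```

jog_arm(
  deltas=[
    [[0,0,0,0,0,0.01,-1],[0,0,0,0,0,0.01,-1],[0,0,0,0,0,0.01,-1],[0,0,0,0,0,0,-1],[0,0,0,0,0,0,-1],[0,0,0,0,0,0,-1],[0,0,0,0,0,0,-1],[0,0,0,0,0,0,-1]],
  ],
)

```text
time_s: 8.22
ee_pos: [0.5397, 0.32, 0.0715]
eef_rot: [-3.109, -0.452, -0.0]
force: [-0.5, 0.0, -1.2]
grip_width: 0.0257
grip_force: 29.9
```

Expected contact is around 0.0705, so I go on by fractions of a mm until the force shows.

jog_arm(
  deltas=[
    [[0,0,0,0,0,0.01,-1],[0,0,0,0,0,0,-1],[0,0,0,0,0,0.01,-1],[0,0,0,0,0,0,-1],[0,0,0,0,0,0.01,-1],[0,0,0,0,0,0,-1],[0,0,0,0,0,0,-1],[0,0,0,0,0,0,-1]],
  ],
)

```text
time_s: 8.88
ee_pos: [0.5398, 0.32, 0.0701]
eef_rot: [-3.109, -0.452, -0.0]
force: [-0.2, 0.7, -0.2]
grip_width: 0.0254
grip_force: 29.9
```

jog_arm(
  deltas=[
    [[0,0,0,0,0,0.01,-1],[0,0,0,0,0,0,-1],[0,0,0,0,0,0,-1],[0,0,0,0,0,0.01,-1],[0,0,0,0,0,0,-1],[0,0,0,0,0,0,-1],[0,0,0,0,0,0,-1],[0,0,0,0,0,0,-1]],
  ],
)

```text
time_s: 9.55
ee_pos: [0.54, 0.3204, 0.0698]
eef_rot: [-3.108, -0.452, -0.002]
force: [-3.0, 1.1, 7.6]
grip_width: 0.0257
grip_force: 29.9
```

jog_arm(
  deltas=[
    [[0,0,0,0,0,0,1],[0,0,0,0,0,0,1],[0,0,0,0,0,0,1],[0,0,0,0,0,0,1],[0,0,0,0,0,0,1],[0,0,0,0,0,0,1],[0,0,0,0,0,-0.1,1],[0,0,0,0,0,-0.2,1]],
  ],
)

```text
time_s: 10.22
ee_pos: [0.5392, 0.3197, 0.0835]
eef_rot: [3.108, 0.452, -0.003]
force: [-0.5, -0.4, 1.0]
grip_width: 0.0751
grip_force: 0.0
```

jog_arm(
  deltas=[
    [[0,0,0,0,0,-0.4,1],[0,0,0,0,0,-0.6,1],[0,0,0,0,0,-0.7,1],[0,0,0,0,0,-0.7,1],[0,0,0,0,0,-0.7,1],[0,0,0,0,0,-0.6,1],[0,0,0,0,0,-0.5,1],[0,0,0,0,0,-0.3,1]],
  ],
)

```text
time_s: 10.88
ee_pos: [0.5398, 0.32, 0.3136]
eef_rot: [-3.107, -0.452, -0.007]
force: [-0.4, -0.7, -0.2]
grip_width: 0.094
grip_force: 0.0
```

Run:
```python
from h import *
go([.662,.177,.32],87)
for c in("scene","top"):
    M=cam(c);im=bot.read_camera(c)
    for t in("cap","dish","stand","scope_grip","lift"):print(c,t,[(np.round(d["location"],3).tolist(),round(d["confidence"],2)) for d in bot.pinpoint(c,t)][:2])
    x0,y0=(335,200) if c=="scene" else (200,140)
    a=cv2.resize(im[y0:y0+145,x0-40:x0+125],None,fx=3.6,fy=3.6,interpolation=cv2.INTER_CUBIC)
    cv2.imwrite(f"pics/d_{c}.png",a); cv2.imwrite(f"pics/raw_{c}.png",im)
```

```text
pos [0.5398 0.32   0.3136] yaw 16.55 zax [ 0.004  0.002 -1.   ] shift [ 1.529  3.438 -0.123] turn_z -0.1957
scene cap [([0.332, 0.078, -0.003], 0.93), ([0.538, 0.328, 0.01], 0.87)]
scene dish [([0.537, 0.321, 0.002], 0.72)]
scene stand [([0.467, 0.04, -0.0], 0.75)]
scene scope_grip [([0.662, 0.176, 0.262], 0.8)]
scene lift [([0.653, -0.028, 0.208], 0.76)]
top cap [([0.536, 0.318, 0.005], 0.78), ([0.332, 0.082, -0.002], 0.63)]
top dish [([0.539, 0.318, 0.003], 0.94)]
top stand [([0.464, 0.036, 0.004], 0.81), ([0.79, -0.188, 0.0], 0.74)]
top scope_grip [([0.666, 0.177, 0.267], 0.81)]
top lift [([0.653, -0.026, 0.207], 0.68)]
```

View pics/d_scene.png

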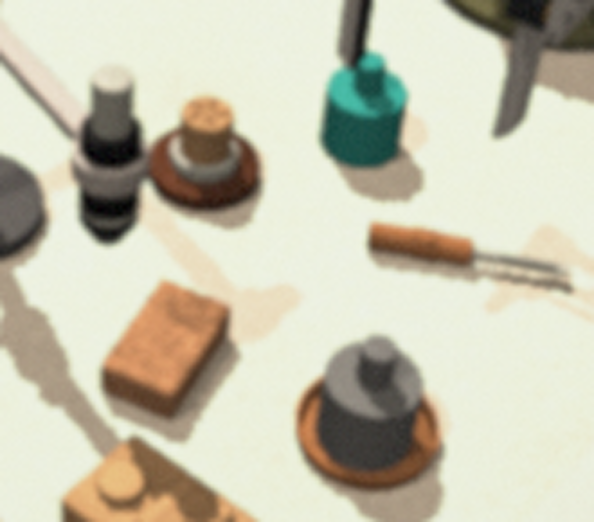

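The picture shows the grey cap upright and inside the dish at (370,410). The seal is bare at (207,120), and the scope is to its left at (110,150).

jog_arm(
  deltas=[
    [[0,0,-0.0195,0,0,-0.05,0.4],[0,0,-0.0195,0,0,-0.05,0.4],[0,0,-0.0195,0,0,-0.05,0.4],[0,0,-0.0195,0,0,0,0.4],[0,0,-0.0195,0,0,0,0.4],[0,0,-0.0195,0,0,0,0.4],[0,0,-0.0195,0,0,0,0.4],[0,0,-0.0195,0,0,0,0.4]],
  ],
)

```text
time_s: 12.15
ee_pos: [0.5397, 0.32, 0.3163]
eef_rot: [-2.524, -1.87, 0.0]
force: [-0.5, 0.8, 0.7]
grip_width: 0.0658
grip_force: 0.0
```

jog_arm(
  deltas=[
    [[0,0,-0.0195,0,0,0,0.4],[0,0,-0.0195,0,0,0,0.4],[0,0,0,0,0,0,0.4],[0,0,0,0,0,0,0.4],[0,0,0,0,0,0,0.4],[0,0,0,0,0,0,0.4],[0,0,0,0,0,0,0.4],[0,0,0,0,0,0,0.4]],
  ],
)

```text
time_s: 12.82
ee_pos: [0.5397, 0.32, 0.3164]
eef_rot: [2.285, 2.156, 0.0]
force: [0.4, -0.8, 0.9]
grip_width: 0.0656
grip_force: 0.0
```

Run:
```python
from h import *
go([.663,.1765,.315],87)
o=bot.get_obs();print(o["grip_width"],o["joint_positions"])
S=cam("scene");T=cam("top")
# face in scene and top: refine by hand-picked + colour
for c,M in(("scene",S),("top",T)):
    im=cv2.imread(f"pics/raw_{c}.png").astype(int)
    u,v=proj(M,[.466,.038,.057])[0].round().astype(int); x0,y0=u-16,v-16
    r=im[y0:y0+33,x0:x0+33]; m=((r[...,2]-r[...,0]>45)&(r[...,2]>165)).astype(np.uint8)
    k=max(cv2.findContours(m,0,1)[0],key=cv2.contourArea);e=cv2.fitEllipse(k); print(c,(u,v),cv2.contourArea(k),e,"centre",e[0][0]+x0,e[0][1]+y0)
    for z in(.045,.05,.055,.06,.065,.069): print(z,atz(M,[e[0][0]+x0,e[0][1]+y0],z)[0].round(4))
    cv2.imwrite(f"pics/e_{c}.png",cv2.resize(np.hstack([r.astype(np.uint8),cv2.cvtColor(m*255,8)]),None,fx=11,fy=11,interpolation=0))
a=cv2.imread("pics/e_scene.png");b=cv2.imread("pics/e_top.png");cv2.imwrite("pics/e.png",cv2.resize(np.vstack([a,b]),(580,580)))
```

```text
pos [0.5397 0.32   0.3164] yaw 86.68 zax [ 0. -0. -1.] shift [-2.722  2.627  0.029] turn_z -0.0009
0.06555365885905479 [ 4.76772249e-01  4.31548762e-01  1.09137265e+00 -1.71272952e-05
  1.61865555e+00  5.34763807e-01]
scene (np.int64(352), np.int64(233)) 101.5 ((16.172435760498047, 13.787230491638184), (9.056774139404297, 14.741827964782715), 93.19035339355469) centre 352.17243576049805 230.78723049163818
0.045 [0.4505 0.02   0.045 ]
0.05 [0.4543 0.0245 0.05  ]
0.055 [0.4582 0.0289 0.055 ]
0.06 [0.4621 0.0334 0.06  ]
0.065 [0.4659 0.0378 0.065 ]
0.069 [0.469  0.0414 0.069 ]Traceback (most recent call last):
  File "<stdin>", line 10, in <module>
ValueError: max() iterable argument is empty
```

jog_arm(
  deltas=[
    [[0,0,0,-0.2,0.2,0,0.4],[0,0,0,-0.4,0.4,0,0.4],[0,0,0,-0.5,0.5,0,0.4],[0,0,0,-0.5,0.5,0,0.4],[0,0,0,-0.5,0.48,0,0.4],[0,0,0,-0.42,0.35,0,0.4],[0,0,0,-0.2,0.2,0,0.4],[0,0,0,0,0,0,0.4]],
  ],
)

```text
time_s: 13.48
ee_pos: [0.6651, 0.1731, 0.3155]
eef_rot: [-2.288, -2.153, 0.002]
force: [-0.5, -0.6, -0.8]
grip_width: 0.0661
grip_force: 0.0
```

Run:
```python
from h import *
im=bot.read_camera("wrist");cv2.imwrite("pics/f.png",im)
W=cam("wrist")
print([(np.round(d["location"],3).tolist(),round(d["confidence"],2)) for d in bot.pinpoint("wrist","scope_grip")])
go([.663,.1765,.247],87)
print(proj(W,[.663,.1765,.284]))
```

```text
[([0.662, 0.172, 0.266], 0.89), ([0.796, -0.187, -0.002], 0.59)]
pos [0.6634 0.1762 0.3161] yaw 86.68 zax [-0.001  0.    -1.   ] shift [ 0.005 -0.009  1.381] turn_z -0.0009
[[313.66820805 225.89761304]]
```

View pics/f.png

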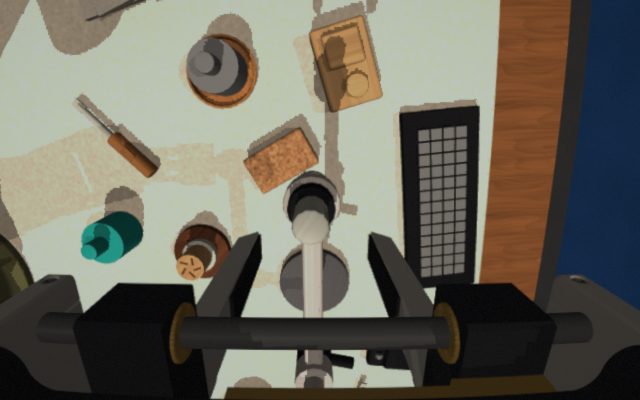

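The wrist picture shows the scope knob between the open fingers at (311,226), where predicted (314,226). The cap is in the dish at (220,70) and the seal is bare at (190,265). I descend and grip.

jog_arm(
  deltas=[
    [[0,0,0,0,0,0.15,0.4],[0,0,0,0,0,0.25,0.4],[0,0,0,0,0,0.3,0.4],[0,0,0,0,0,0.3,0.4],[0,0,0,0,0,0.2,0.4],[0,0,0,0,0,0.15,0.4],[0,0,0,0,0,0,0],[0,0,0,0,0,0,-0.2]],
  ],
)

```text
time_s: 14.25
ee_pos: [0.6632, 0.1771, 0.2493]
eef_rot: [2.283, 2.158, 0.0]
force: [0.6, 0.6, 0.5]
grip_width: 0.0558
grip_force: 0.0
```

jog_arm(
  deltas=[
    [[0,0,0,0,0,0,-0.3],[0,0,0,0,0,0,-1],[0,0,0,0,0,0,-1],[0,0,0,0,0,0,-1],[0,0,0,0,0,0,-1],[0,0,0,0,0,0,-1],[0,0,0,0,0,0,-1],[0,0,0,0,0,0,-1]],
  ],
)

```text
time_s: 14.92
ee_pos: [0.6633, 0.1768, 0.2491]
eef_rot: [2.284, 2.158, 0.0]
force: [-0.5, 1.7, 1.1]
grip_width: 0.0276
grip_force: 30.0
```

```bash
cat > arc.py <<'E'
from h import *
import sys
H=np.array([.6515,-.0265])
def rows(step_deg,n):
    """rows turning the tool about the hinge H by step_deg per row (ccw +)"""
    o=bot.get_obs(); R=Ro.from_rotvec(o["eef_rot"]); p=np.array(o["ee_pos"]); v=p[:2]-H
    print("r",np.hypot(*v).round(4),"ang",np.degrees(np.arctan2(v[1],v[0])).round(2),"force",np.round(o["force"],2),"grip",o["grip_width"],o["grip_force"],"z",p[2])
    x=R.apply([1,0,0]);print("yaw",np.degrees(np.arctan2(x[1],x[0])).round(2))
    q=Ro.from_euler("z",step_deg,degrees=True)
    new=np.r_[H,p[2]]+q.apply(p-np.r_[H,p[2]])
    print("first row, tool axes, shift",(R.inv().apply(new-p)/.05).round(3),"turn",round(-step_deg/360,4))
rows(float(sys.argv[1]),1)
E
python3 arc.py 5
```

```text
r 0.2037 ang 86.67 force [-0.55  1.67  1.1 ] grip 0.02761004920589476 30.000102818012238 z 0.2490707725511573
yaw 86.75
first row, tool axes, shift [-0.015 -0.355 -0.   ] turn -0.0139
```

jog_arm(
  deltas=[
    [[0,0,-0.0083,-0.0055,-0.209,0,-1],[0,0,-0.0083,-0.0055,-0.209,0,-1],[0,0,-0.0083,-0.0055,-0.209,0,-1],[0,0,-0.0083,-0.0055,-0.209,0,-1],[0,0,-0.0083,-0.0055,-0.209,0,-1],[0,0,-0.0083,-0.0055,-0.209,0,-1],[0,0,-0.0083,-0.0055,-0.209,0,-1],[0,0,-0.0083,-0.0055,-0.209,0,-1]],
  ],
)

```text
time_s: 15.58
ee_pos: [0.5807, 0.1641, 0.249]
eef_rot: [1.784, 2.586, 0.0]
force: [0.4, 0.1, -1.0]
grip_width: 0.0274
grip_force: 30.0
```

```bash
python3 arc.py 3
```

```text
r 0.2033 ang 110.38 force [ 0.44  0.15 -0.99] grip 0.027382948107056593 30.000149309635162 z 0.24899158866049256
yaw 110.79
first row, tool axes, shift [-0.004 -0.213 -0.   ] turn -0.0083
```

jog_arm(
  deltas=[
    [[0,0,-0.0083,-0.0055,-0.209,0,-1],[0,0,-0.0083,-0.0055,-0.209,0,-1],[0,0,-0.0083,-0.0055,-0.209,0,-1],[0,0,-0.0083,-0.0055,-0.209,0,-1],[0,0,-0.0083,-0.0055,-0.209,0,-1],[0,0,-0.0083,-0.0055,-0.209,0,-1],[0,0,-0.0083,-0.0055,-0.209,0,-1],[0,0,-0.0083,-0.0055,-0.209,0,-1]],
  ],
)

```text
time_s: 16.25
ee_pos: [0.5105, 0.1195, 0.2491]
eef_rot: [-1.209, -2.899, -0.001]
force: [-2.4, 1.9, 0.9]
grip_width: 0.0275
grip_force: 30.0
```

jog_arm(
  deltas=[
    [[0,0,-0.0083,-0.0055,-0.209,0,-1],[0,0,-0.0083,-0.0055,-0.209,0,-1],[0,0,-0.0083,-0.0055,-0.209,0,-1],[0,0,-0.0083,-0.0055,-0.209,0,-1],[0,0,-0.0083,-0.0055,-0.209,0,-1],[0,0,-0.0083,-0.0055,-0.209,0,-1],[0,0,-0.0083,-0.0055,-0.209,0,-1],[0,0,0,0,0,0,-1]],
  ],
)

```text
time_s: 16.92
ee_pos: [0.468, 0.059, 0.249]
eef_rot: [-0.663, -3.068, 0.0]
force: [-10.3, 3.0, 3.5]
grip_width: 0.0277
grip_force: 30.0
```

```bash
python3 arc.py 1
python3 - <<'E'
from h import *
o=bot.get_obs();print(o["ee_pos"])
ims=[]
for c in("scene","top"):
    im=bot.read_camera(c);cv2.imwrite(f"pics/raw2_{c}.png",im)
    for t in("stand","scope_grip","lift"):print(c,t,[(np.round(d["location"],3).tolist(),round(d["confidence"],2)) for d in bot.pinpoint(c,t)][:2])
im=cv2.imread("pics/raw2_scene.png");big=cv2.resize(im,None,fx=7,fy=7,interpolation=cv2.INTER_CUBIC)
cv2.imwrite("pics/g.png",big[180*7:265*7,300*7:410*7])
E
```

```text
r 0.2025 ang 155.01 force [-10.27   2.97   3.52] grip 0.027673544846947264 30.000073313713074 z 0.24900882082174203
yaw 155.62
first row, tool axes, shift [ 0.    -0.071  0.   ] turn -0.0028
[0.46798825 0.05901915 0.24900882]
scene stand []
scene scope_grip [([0.472, 0.058, 0.264], 0.86)]
scene lift [([0.652, -0.028, 0.205], 0.72)]
top stand [([0.467, 0.037, 0.002], 0.48)]
top scope_grip []
top lift [([0.653, -0.023, 0.206], 0.93)]
```

View pics/g.png

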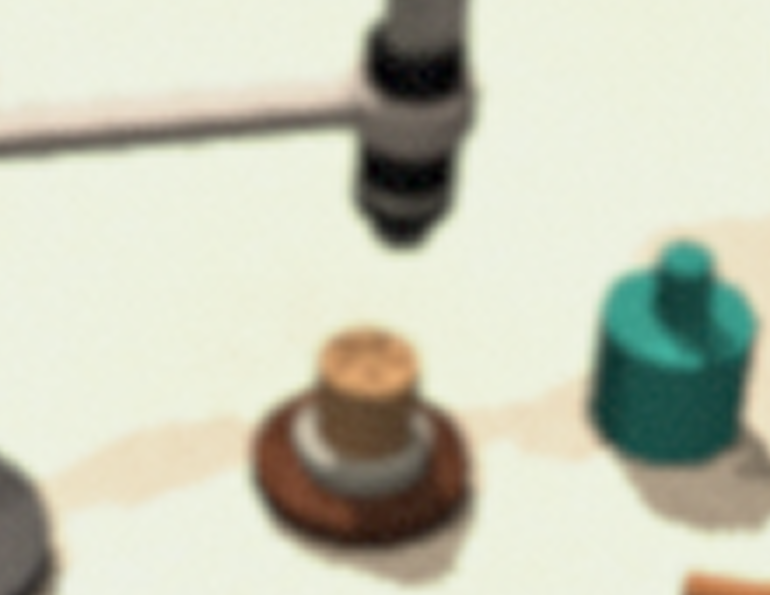

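The scope hangs above and beside the seal: nose at (405,240), face at (368,362) in the crop. About 5 to 6° of swing remain.

jog_arm(
  deltas=[
    [[0,0,-0.0027,0.004,-0.07,0,-1],[0,0,-0.0027,0.004,-0.07,0,-1],[0,0,-0.0027,0.004,-0.07,0,-1],[0,0,-0.0027,0.004,-0.07,0,-1],[0,0,-0.0027,0.004,-0.07,0,-1],[0,0,-0.0027,0.003,-0.05,0,-1],[0,0,0,0,0,0,-1],[0,0,0,0,0,0,-1]],
  ],
)

```text
time_s: 17.98
ee_pos: [0.4608, 0.0415, 0.2489]
eef_rot: [-0.511, -3.099, 0.0]
force: [-5.8, -1.5, 0.4]
grip_width: 0.0275
grip_force: 30.0
```

```bash
cat > seg.py <<'E'
from h import *
# vertical axis alignment: predicted image line of the stand axis vs barrel midline, in the scene view
o=bot.get_obs();print(np.round(o["ee_pos"],4),np.round(o["force"],1))
S=cam("scene");im=bot.read_camera("scene")
for t in("stand","scope_grip","lift"):print(t,[(np.round(d["location"],3).tolist(),round(d["confidence"],2)) for d in bot.pinpoint("scene",t)][:2])
g=cv2.cvtColor(im,cv2.COLOR_BGR2GRAY).astype(float)
def mid(row,u0,thr=140,w=22):
    r=g[row,u0-w:u0+w]; b=np.where(r<thr)[0]; return (b.min()+b.max())/2+u0-w, b.max()-b.min()+1
z0=o["ee_pos"][2]+.019
for zz in(.03,.062,.10,.14,.17,.22): 
    u,v=proj(S,[.466,.038,zz])[0]; print(zz,"axis px",u.round(1),v.round(1),"dark mid",[np.round(mid(int(round(v))+k,int(round(u))),1).tolist() for k in(-2,0,2)])
cv2.imwrite("pics/raw3.png",im)
E
python3 seg.py; python3 arc.py 1
```

```text
[0.4608 0.0415 0.2489] [-5.8 -1.5  0.4]
stand [([0.466, 0.041, 0.002], 0.88), ([0.794, -0.186, -0.002], 0.21)]
scope_grip [([0.464, 0.041, 0.262], 0.69)]
lift [([0.651, -0.029, 0.206], 0.8), ([0.794, -0.182, 0.002], 0.18)]
0.03 axis px 351.5 239.8 dark mid [[350.5, 24.0], [351.0, 27.0], [351.0, 29.0]]
r 0.2024 ang 160.32 force [-5.49 -0.83  0.4 ] grip 0.027395977344376966 30.000546276569366 z 0.24889609447496952
yaw 161.29
first row, tool axes, shift [ 0.001 -0.071  0.   ] turn -0.0028Traceback (most recent call last):
  File "seg.py", line 11, in <module>
    u,v=proj(S,[.466,.038,zz])[0]; print(zz,"axis px",u.round(1),v.round(1),"dark mid",[np.round(mid(int(round(v))+k,int(round(u))),1).tolist() for k in(-2,0,2)])
                                                                                                 ~~~^^^^^^^^^^^^^^^^^^^^^^^^^^^^^^^
  File "seg.py", line 8, in mid
    r=g[row,u0-w:u0+w]; b=np.where(r<thr)[0]; return (b.min()+b.max())/2+u0-w, b.max()-b.min()+1
                                                      ~~~~~^^
    return umr_minimum(a, axis, None, out, keepdims, initial, where)
ValueError: zero-size array to reduction operation minimum which has no identity
```

Run:
```python
from h import *
T=cam("top");im=bot.read_camera("top");cv2.imwrite("pics/t3.png",im)
for n in("stand","lift"):
  print(n,[(np.round(d["location"],3).tolist(),round(d["confidence"],2)) for d in bot.pinpoint("top",n)][:2])
for n in("swing","stand"):
  for d in bot.outline_of("top",n)[:1]:
    ys,xs=np.where(d["pixels"]);print(n,d["confidence"],len(xs),xs.min(),xs.max(),ys.min(),ys.max())
print(proj(T,[[.652,-.026,.2],[.466,.038,.2],[.466,.038,.016]]).round(1))
big=cv2.resize(im,None,fx=7,fy=7,interpolation=cv2.INTER_CUBIC)
H=np.array([.652,-.026]);d=np.array([.466,.038])-H;d/=np.hypot(*d);n=np.array([-d[1],d[0]])
for X,c in((circ(.466,.038,.016,.048),(0,0,255)),(circ(.652,-.026,.018,.06),(255,0,0))): cv2.polylines(big,[((proj(T,X)+.5)*7).astype(int)],True,c,1)
L=np.array([np.r_[H+d*t,.2] for t in(0,.2)]);cv2.polylines(big,[((proj(T,L)+.5)*7).astype(int)],False,(0,255,255),1)
cv2.imwrite("pics/i.png",big[135*7:215*7+25,275*7:387*7])
wi=bot.read_camera("wrist");cv2.imwrite("pics/w3.png",wi)
cv2.imwrite("pics/j.png",np.vstack([cv2.resize(big[125*7:200*7+150,275*7:387*7],(560,290)),cv2.resize(wi[100:380,150:490],(560,300))]))
```

```text
stand []
lift [([0.653, -0.026, 0.206], 0.61), ([0.79, -0.188, 0.0], 0.49)]
swing 0.6 628 316 348 151 218
stand 0.57 420 423 487 135 159
[[339.1 158.8]
 [313.7 239.7]
 [317.2 240.2]]
```

View pics/j.png

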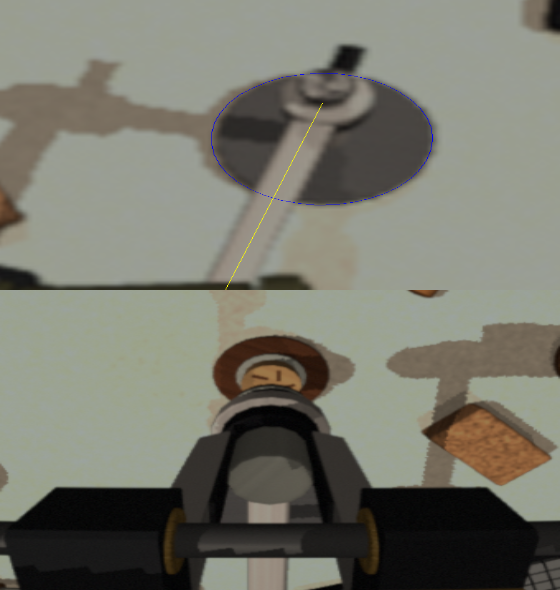

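The wrist view (lower half) shows bar (267,560), knob (270,480), holder disc (271,375) and face (273,378) in one line, so the swing is right. The top view (upper half) agrees to 1–2 mm. I lower it.

jog_arm(
  deltas=[
    [[0,0,0,0,0,0.1,-1],[0,0,0,0,0,0.2,-1],[0,0,0,0,0,0.25,-1],[0,0,0,0,0,0.25,-1],[0,0,0,0,0,0.2,-1],[0,0,0,0,0,0.16,-1],[0,0,0,0,0,0.1,-1],[0,0,0,0,0,0.04,-1]],
  ],
)

```text
time_s: 19.15
ee_pos: [0.4607, 0.0419, 0.1833]
eef_rot: [-0.51, -3.099, -0.0]
force: [-7.2, -1.2, 3.1]
grip_width: 0.0275
grip_force: 30.0
```

jog_arm(
  deltas=[
    [[0,0,0,0,0,0.01,-1],[0,0,0,0,0,0.01,-1],[0,0,0,0,0,0.01,-1],[0,0,0,0,0,0.01,-1],[0,0,0,0,0,0.01,-1],[0,0,0,0,0,0.01,-1],[0,0,0,0,0,0.01,-1],[0,0,0,0,0,0.01,-1]],
  ],
)

```text
time_s: 19.82
ee_pos: [0.4607, 0.0419, 0.18]
eef_rot: [-0.51, -3.099, -0.0]
force: [-6.3, -0.0, 2.8]
grip_width: 0.0281
grip_force: 30.0
```

```bash
cat > chk.py <<'E'
from h import *
o=bot.get_obs();print(np.round(o["ee_pos"],4),np.round(o["force"],2))
S=cam("scene")
im=bot.read_camera("scene");cv2.imwrite("pics/s%d.png"%int(o["time_s"]*100),im)
# column profile through seal axis: brightness/redness from nose to face
u,v=proj(S,[.466,.038,.065])[0].round().astype(int)
for r in range(v-26,v+8): print(r,[tuple(im[r,u+k][::-1].tolist()) for k in(-2,2)])
print(proj(S,[[.466,.038,.065],[.466,.038,.085]]))
E
python3 chk.py
```

```text
[0.4607 0.0419 0.18  ] [-6.26 -0.04  2.8 ]
205 [(28, 28, 26), (33, 32, 28)]
206 [(22, 19, 18), (10, 8, 11)]
207 [(42, 39, 36), (11, 13, 17)]
208 [(66, 62, 56), (13, 15, 12)]
209 [(99, 92, 84), (20, 21, 17)]
210 [(116, 106, 98), (51, 46, 42)]
211 [(117, 109, 100), (91, 84, 77)]
212 [(109, 99, 91), (114, 105, 95)]
213 [(101, 92, 84), (112, 105, 95)]
214 [(98, 90, 83), (107, 100, 91)]
215 [(100, 93, 85), (102, 94, 86)]
216 [(84, 77, 71), (98, 90, 83)]
217 [(57, 54, 50), (84, 78, 72)]
218 [(26, 23, 22), (54, 48, 42)]
219 [(15, 14, 14), (28, 24, 23)]
220 [(16, 13, 17), (8, 12, 10)]
221 [(26, 25, 22), (13, 15, 18)]
222 [(42, 41, 37), (19, 15, 16)]
223 [(59, 56, 50), (41, 39, 32)]
224 [(59, 57, 51), (66, 64, 58)]
225 [(48, 48, 41), (64, 59, 52)]
226 [(57, 49, 39), (41, 43, 38)]
227 [(79, 64, 51), (23, 20, 20)]
228 [(102, 77, 59), (40, 38, 36)]
229 [(129, 95, 66), (50, 43, 38)]
230 [(157, 114, 78), (68, 54, 39)]
231 [(160, 118, 80), (83, 64, 43)]
232 [(158, 117, 80), (98, 73, 51)]
233 [(157, 117, 78), (109, 81, 55)]
234 [(145, 109, 74), (118, 87, 57)]
235 [(130, 99, 69), (121, 92, 61)]
236 [(111, 84, 57), (106, 80, 54)]
237 [(102, 78, 53), (97, 71, 50)]
238 [(99, 71, 49), (95, 71, 51)]
[[352.18823519 230.83004565]
 [352.61806612 225.57579501]]
```

jog_arm(
  deltas=[
    [[0,0,0,0,0,0.012,-1],[0,0,0,0,0,0.012,-1],[0,0,0,0,0,0.012,-1],[0,0,0,0,0,0.012,-1],[0,0,0,0,0,0.012,-1],[0,0,0,0,0,0,-1],[0,0,0,0,0,0,-1],[0,0,0,0,0,0,-1]],
  ],
)

```text
time_s: 20.53
ee_pos: [0.4608, 0.0419, 0.177]
eef_rot: [-0.51, -3.099, -0.0]
force: [-6.3, -0.4, 2.4]
grip_width: 0.0273
grip_force: 30.0
```

jog_arm(
  deltas=[
    [[0,0,0,0,0,0.01,-1],[0,0,0,0,0,0.01,-1],[0,0,0,0,0,0.01,-1],[0,0,0,0,0,0.01,-1],[0,0,0,0,0,0.01,-1],[0,0,0,0,0,0.01,-1],[0,0,0,0,0,0.01,-1],[0,0,0,0,0,0.01,-1]],
  ],
)

```text
time_s: 21.2
ee_pos: [0.4607, 0.0419, 0.173]
eef_rot: [-0.51, -3.099, -0.0]
force: [-7.1, 0.6, 2.4]
grip_width: 0.0276
grip_force: 30.0
```

jog_arm(
  deltas=[
    [[0,0,0,0,0,0.006,-1],[0,0,0,0,0,0.006,-1],[0,0,0,0,0,0.006,-1],[0,0,0,0,0,0.006,-1],[0,0,0,0,0,0.006,-1],[0,0,0,0,0,0.006,-1],[0,0,0,0,0,0.006,-1],[0,0,0,0,0,0.006,-1]],
  ],
)

```text
time_s: 21.87
ee_pos: [0.4608, 0.0419, 0.1706]
eef_rot: [-0.51, -3.099, -0.0]
force: [-6.7, 0.0, 2.3]
grip_width: 0.0278
grip_force: 30.0
```

Run:
```python
from h import *
o=bot.get_obs();print(np.round(o["ee_pos"],4))
f=[]
for i in range(3):
    im=bot.read_camera("scene");f.append(bot.get_obs()["force"][2])
print(np.round(f,2))
for n in("scope_grip","lift"): print([(np.round(d["location"],4).tolist(),round(d["confidence"],2)) for d in bot.pinpoint("scene",n)][:1])
cv2.imwrite("pics/s_a.png",im)
for r in range(218,238): print(r,[im[r,u].tolist()[2] for u in range(338,368,2)])
```

```text
[0.4608 0.0419 0.1706]
[2.16 3.16 3.35]
[([0.4646, 0.042, 0.1836], 0.77)]
[([0.6494, -0.0274, 0.1269], 0.63)]
218 [160, 174, 197, 217, 190, 100, 93, 102, 101, 96, 91, 91, 182, 235, 238]
219 [216, 224, 230, 235, 212, 87, 77, 92, 95, 89, 81, 86, 198, 237, 237]
220 [234, 234, 236, 238, 207, 75, 52, 69, 72, 70, 62, 84, 210, 239, 237]
221 [237, 237, 236, 236, 201, 63, 22, 36, 46, 43, 34, 83, 215, 238, 237]
222 [238, 237, 237, 237, 200, 67, 13, 16, 22, 20, 16, 85, 217, 238, 237]
223 [236, 236, 237, 238, 199, 79, 15, 6, 10, 5, 11, 96, 223, 237, 236]
224 [237, 237, 236, 238, 200, 81, 39, 18, 15, 15, 18, 109, 229, 237, 237]
225 [238, 238, 237, 237, 202, 88, 58, 35, 34, 31, 48, 121, 231, 237, 237]
226 [237, 238, 236, 237, 208, 88, 69, 62, 61, 52, 59, 132, 232, 237, 237]
227 [237, 237, 237, 236, 219, 96, 54, 66, 70, 59, 62, 156, 235, 237, 237]
228 [237, 236, 237, 236, 217, 117, 41, 51, 55, 53, 70, 189, 235, 237, 237]
229 [237, 237, 236, 235, 212, 147, 50, 28, 27, 31, 100, 219, 236, 238, 236]
230 [237, 238, 235, 229, 205, 168, 74, 33, 34, 37, 113, 224, 238, 237, 237]
231 [236, 236, 237, 225, 202, 168, 84, 44, 42, 55, 110, 215, 236, 237, 237]
232 [237, 237, 237, 224, 194, 163, 104, 64, 57, 75, 107, 208, 237, 236, 237]
233 [238, 238, 238, 217, 178, 166, 121, 97, 86, 100, 108, 206, 237, 238, 237]
234 [237, 238, 235, 197, 146, 150, 126, 118, 111, 117, 113, 207, 238, 236, 236]
235 [237, 234, 219, 162, 112, 124, 122, 119, 121, 116, 109, 203, 237, 237, 235]
236 [235, 219, 173, 133, 99, 106, 107, 109, 110, 106, 97, 180, 231, 236, 235]
237 [226, 176, 138, 129, 99, 97, 99, 95, 96, 93, 87, 141, 201, 230, 235]
```

jog_arm(
  deltas=[
    [[0,0,0,0,0,0.006,-1],[0,0,0,0,0,0.006,-1],[0,0,0,0,0,0.006,-1],[0,0,0,0,0,0.006,-1],[0,0,0,0,0,0.006,-1],[0,0,0,0,0,0.006,-1],[0,0,0,0,0,0,-1],[0,0,0,0,0,0,-1]],
  ],
)

```text
time_s: 22.78
ee_pos: [0.4608, 0.0419, 0.1689]
eef_rot: [-0.51, -3.1, -0.0]
force: [-7.6, -0.0, 3.8]
grip_width: 0.0273
grip_force: 30.0
```

```bash
cat > f.py <<'E'
from h import *
f=[]
for i in range(5):
    im=bot.read_camera("scene");f.append(bot.get_obs()["force"][2])
print(np.round(bot.get_obs()["ee_pos"],4),np.round(f,2),np.mean(f).round(2))
for r in range(224,236): print(r,[im[r,u].tolist()[2] for u in range(344,364,2)])
E
python3 f.py
```

```text
[0.4608 0.0419 0.1689] [3.86 3.27 4.7  4.17 4.01] 4.0
224 [237, 203, 68, 24, 13, 15, 12, 15, 101, 224]
225 [237, 199, 76, 46, 27, 18, 25, 29, 113, 228]
226 [237, 201, 79, 60, 51, 48, 45, 49, 128, 232]
227 [237, 204, 79, 62, 66, 65, 66, 58, 143, 232]
228 [236, 210, 104, 49, 57, 64, 61, 59, 178, 235]
229 [234, 209, 143, 50, 37, 42, 38, 77, 200, 238]
230 [229, 206, 164, 69, 28, 30, 30, 90, 212, 237]
231 [227, 197, 167, 84, 40, 34, 50, 98, 211, 237]
232 [223, 193, 164, 101, 65, 55, 79, 103, 208, 238]
233 [218, 177, 165, 122, 98, 86, 100, 107, 205, 237]
234 [199, 144, 152, 126, 119, 107, 117, 113, 205, 238]
235 [163, 114, 126, 122, 118, 117, 115, 110, 203, 236]
```

The force is up about 1.2 N over sliding friction, so this is likely contact. One more mm to confirm.

jog_arm(
  deltas=[
    [[0,0,0,0,0,0.006,-1],[0,0,0,0,0,0.006,-1],[0,0,0,0,0,0.006,-1],[0,0,0,0,0,0.006,-1],[0,0,0,0,0,0,-1],[0,0,0,0,0,0,-1],[0,0,0,0,0,0,-1],[0,0,0,0,0,0,-1]],
  ],
)

```text
time_s: 23.7
ee_pos: [0.4608, 0.0419, 0.1677]
eef_rot: [-0.51, -3.1, -0.0]
force: [-8.5, -1.1, 4.5]
grip_width: 0.0279
grip_force: 30.0
```

```bash
python3 f.py
```

```text
[0.4608 0.0419 0.1677] [4.62 4.18 4.51 4.83 5.69] 4.76
224 [238, 201, 69, 18, 13, 14, 5, 19, 99, 222]
225 [238, 200, 76, 34, 26, 19, 21, 28, 114, 230]
226 [238, 202, 79, 55, 48, 38, 46, 47, 126, 232]
227 [237, 206, 81, 66, 68, 64, 64, 59, 135, 232]
228 [235, 209, 101, 52, 65, 65, 64, 62, 158, 233]
229 [235, 208, 137, 51, 43, 44, 39, 62, 187, 237]
230 [229, 203, 166, 71, 26, 29, 29, 78, 207, 236]
231 [226, 197, 166, 83, 36, 27, 49, 92, 209, 238]
232 [225, 191, 157, 101, 63, 54, 75, 104, 209, 238]
233 [217, 172, 151, 119, 93, 82, 103, 107, 203, 237]
234 [197, 139, 135, 127, 116, 109, 113, 111, 209, 238]
235 [162, 112, 118, 119, 122, 118, 115, 110, 203, 237]
```

The force slope of about 0.6 N/mm matches the spring, so the nose is in by about 2–3 mm at about 2 N. I let go and lift straight up.

jog_arm(
  deltas=[
    [[0,0,0,0,0,0,-0.2],[0,0,0,0,0,0,0],[0,0,0,0,0,0,0.4],[0,0,0,0,0,0,0.4],[0,0,0,0,0,0,0.4],[0,0,0,0,0,0,0.4],[0,0,0,0,0,0,0.4],[0,0,0,0,0,0,0.4]],
  ],
)

```text
time_s: 24.62
ee_pos: [0.461, 0.0417, 0.1675]
eef_rot: [0.51, 3.1, 0.0]
force: [0.1, 1.1, 0.3]
grip_width: 0.0654
grip_force: 0.0
```

jog_arm(
  deltas=[
    [[0,0,0,0,0,-0.2,0.4],[0,0,0,0,0,-0.4,0.4],[0,0,0,0,0,-0.5,0.4],[0,0,0,0,0,-0.5,0.4],[0,0,0,0,0,-0.5,0.4],[0,0,0,0,0,-0.5,0.4],[0,0,0,0,0,-0.4,0.4],[0,0,0,0,0,-0.2,0.4]],
  ],
)

```text
time_s: 25.28
ee_pos: [0.4612, 0.0417, 0.3308]
eef_rot: [0.51, 3.096, 0.001]
force: [0.2, 0.6, -0.1]
grip_width: 0.0658
grip_force: 0.0
```

jog_arm(
  deltas=[
    [[0,0,0,0.3,0.2,0,0.4],[0,0,0,0.5,0.3,0,0.4],[0,0,0,0.5,0.4,0,0.4],[0,0,0,0.2,0.6,0,0.4],[0,0,0,0,0.6,0,0.4],[0,0,0,0,0.6,0,0.4],[0,0,0,0,0.4,0,0.4],[0,0,0,0,0,0,0.4]],
  ],
)

```text
time_s: 25.95
ee_pos: [0.4398, 0.2151, 0.3267]
eef_rot: [-0.506, -3.099, 0.001]
force: [-0.4, -0.7, -0.1]
grip_width: 0.0654
grip_force: 0.0
```

Run:
```python
from h import *
o=bot.get_obs();print(np.round(o["ee_pos"],3),o["grip_width"])
for c in("scene","top"):
    im=bot.read_camera(c);cv2.imwrite(f"pics/z_{c}.png",im)
    for t in("scope_grip","lift","stand","cap","jar"):print(c,t,[(np.round(d["location"],3).tolist(),round(d["confidence"],2)) for d in bot.pinpoint(c,t)][:2])
T=cam("top");S=cam("scene")
bt=cv2.resize(cv2.imread("pics/z_top.png"),None,fx=6,fy=6,interpolation=cv2.INTER_CUBIC)
for X,c in((circ(.466,.038,.016,.048),(0,0,255)),(circ(.466,.038,.204,.014),(0,255,255)),): cv2.polylines(bt,[((proj(T,X)+.5)*6).astype(int)],True,c,1)
bs=cv2.resize(cv2.imread("pics/z_scene.png"),None,fx=6,fy=6,interpolation=cv2.INTER_CUBIC)
a=bs[185*6:260*6,290*6:355*6+180];b=bt[190*6:265*6,285*6:350*6]
cv2.imwrite("pics/k.png",np.hstack([bs[185*6:260*6,320*6:385*6],b]))
im=cv2.imread("pics/z_scene.png")
for r in range(226,236): print(r,[im[r,u].tolist()[2] for u in range(344,364,2)])
```

```text
[0.44  0.215 0.327] 0.06541727735359992
scene scope_grip []
scene lift []
scene stand [([0.464, 0.038, -0.0], 0.75)]
scene cap [([0.331, 0.077, -0.002], 0.87), ([0.54, 0.329, 0.008], 0.85)]
scene jar [([0.504, -0.322, 0.003], 0.94)]
top scope_grip [([0.466, 0.043, 0.183], 0.73)]
top lift [([0.651, -0.027, 0.127], 0.56)]
top stand [([0.462, 0.036, 0.001], 0.62)]
top cap [([0.535, 0.318, 0.004], 0.9), ([0.332, 0.082, -0.003], 0.77)]
top jar [([0.507, -0.321, -0.002], 0.89), ([0.539, 0.319, 0.005], 0.71)]
226 [237, 201, 80, 59, 44, 35, 47, 48, 125, 231]
227 [236, 204, 81, 63, 68, 64, 65, 60, 136, 232]
228 [236, 209, 102, 53, 62, 66, 64, 64, 160, 235]
229 [235, 206, 135, 47, 40, 50, 46, 64, 186, 236]
230 [229, 206, 158, 60, 25, 28, 23, 80, 205, 237]
231 [227, 197, 159, 76, 39, 29, 44, 95, 211, 236]
232 [223, 190, 154, 97, 62, 48, 69, 102, 205, 238]
233 [218, 172, 148, 116, 91, 75, 95, 108, 204, 238]
234 [198, 138, 140, 122, 116, 108, 117, 111, 207, 237]
235 [163, 111, 119, 119, 119, 119, 114, 109, 204, 237]
```

View pics/k.png

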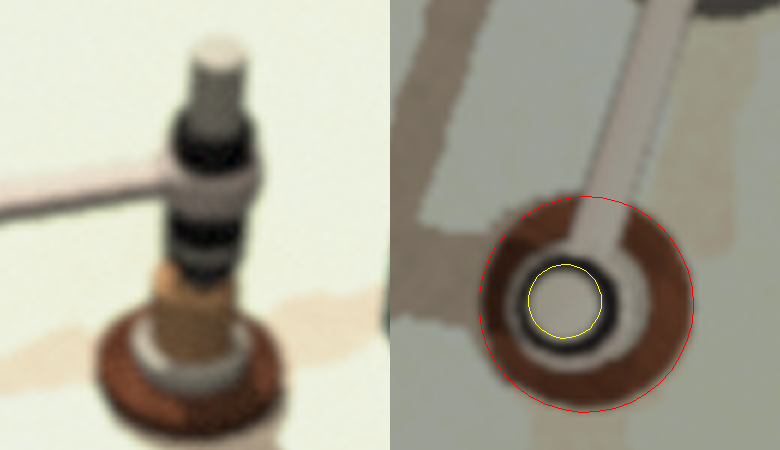

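The nose rests on the carved face at (205,275) in the left half. From above, knob and holder are concentric at (565,300), matching the predicted circle, and nothing moved on release. The cap is upright in its dish and the jar is where it was.

```bash
python3 -c "
from bench import bot
print(bot.job_done())"
```

```text
the job is handed in; nothing more can be done
None
```

The job is handed in: the cap stands upright in its dish, and the microscope is centred over the seal to within about 1–3 mm. Its nose rests on the carved face at about 2 N and did not move when released.

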